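Release the glue press with its ratchet handle

ROBOT

A 7-joint arm with a two-finger parallel gripper is mounted at the origin on the work surface; the furniture and walls round the work are solid. World frame = base frame: x ahead of the robot, y to its left, z up, the work surface at z = 0. Lengths are in m, angles in rad, forces in N, time in s.
With the tool pointing down it reaches from about 0.425 to 0.825 m from the base axis. Payload 3.6 kg.
Tool frame: the origin (TCP) lies at the very end of the fingers, on their centre line; the grasp point (between the pads) lies 19 mm behind it; z points along the fingers, y is the line along which they close (so a half turn about z gives the same grasp; the last joint's range is limited). The gripper opens to 93 mm and grips with 3 to 60 N. Pads are 15 mm wide; open, the fingers measure 128 mm over their backs; the gripper's body (75 mm by 188 mm) begins 65 mm behind the grasp point.
Start: joints at [1.212, 0.615, -0.013, 1.423, 0.008, 1.103, -0.04], TCP at [0.212, -0.614, 0.219] pointing down, gripper open.
Joint ranges: [-3.12, 3.12], [-0.3, 2.06], [-1.34, 1.32], [0.26, 2.42], [-1.36, 4.5], [0.01, 1.98], [-2.84, 2.84]. Speed limits (rad/s): [2.79, 2.79, 3.14, 3.14, 3.14, 3.14, 3.14].

INTERFACE

Orientations are given as a rotation vector (axis times angle).
In Python, from cell import ctrl, camera, order gives the robot as it stands.
- The arm moves only by the tool arm_command, never from a script. Its argument "rows" is a list that holds one entry, the list of rows, each a list of 4 numbers: the shift along the world's x, y, z in cm, then the turn about the world's z in degrees. A call has 1 to 20 rows; each row is the pose to reach, as a shift and turn from the pose commanded when the call began; what a row does not reach only later rows make up. A row lasts 1/10 s, in which the tool goes at most 50 mm and 8.59 degrees, less where a joint would pass 70% of its speed; a pose out of reach is approached as far as the arm can. A call with a gripper value outside its range is refused whole. "jaw" is the opening, from 0 (shut) to 1 (fully open), set as the call begins (left out, the last holds). The fingers move at their own pace and stop on an object; the grip force is fixed at half the most. Time passes only in rows, so rows that repeat a pose let the fingers close. It gives the time, the measured TCP pose, the force, the opening and the grip force at its end, in the units of the state.
- ctrl.get_obs(): the state, without advancing time (a new reading comes with each control period).
- camera(name): name is "side" or "top"; returns a dict with "img" (400x640x3 uint8, red, green, blue), "camera_matrix" (3x3 intrinsics, pixels), "k1" (the pictures are not rectified: a ray, as slopes to the right and down, at radius r is drawn at 1 + k1 r^2 times it, then the intrinsics apply), "world_to_cam" (4x4, takes a point from world to camera coordinates). Camera axes: x right, y up, looking along -z (the intrinsics and any distortion apply to the point x, -y, -z); pixel columns grow to the right and rows downward; lengths in m; the calibration is good to about 2 mm. A picture is of the moment at which its call begins. There is no depth.
- order.sign_off(): hands the job in; it is judged then, once.
The state is a dict: "t": time; "q": joint angles; "joint_vel": joint speeds; "joint_torque": joint torques, N m; "tool_pos": TCP position; "tool_rot": TCP orientation; "wrist_force": force on the tool from outside, world axes, zero at the start; "torque": the same for the moment, N m; "grip_width": opening from 0.0 (shut) to 1.0 (fully open); "gripper_force": force on a finger pad.
Only numpy, scipy, OpenCV 4.12 (cv2) and the standard library are available. Lean on these libraries where they do the work, as an engineer would, in place of code of your own. Each camera call takes 0.05 s, during which the arm holds its last target. There are 200 camera calls.

TASK

The glue on the two boards in the screw press has set, so release them. The ratchet handle on top of the press is still set to tighten: push its thumb lever over to the other side, then work the handle back and forth to wind the pressing pad up until it stands at least 10 mm clear of the boards. Leave the boards lying in place on the press and let go of everything.

Things in the scene. Friction and masses are not known exactly. Their poses are not given: they have to be found in the camera images.
- press: Grey cast C-frame glue press, fixed to the bench. Origin on the bench under the upright spindle axis, z up, +x to its column, -x its open front (faces the robot within 20 deg). Base plate 235 x 140 x 10 mm (x -85 to +150). Column x 85 to 140, 122 high. Arm forward to a round head, 53 mm radius, flat top at z = 125 mm; only two stop pins (11 mm), handle and ratchet stand above it.
- spindle (a point): Point on the spindle axis, 130 mm above the bench, at mid-height of the handle. Handle and ratchet wheel turn about this axis. The open wheel above the handle has 16 teeth (22.5 deg each), 38 mm radius; the nut on it ends at z = 161 mm.
- handle (a joint): Handle swing about the spindle, rad: 0 = along the press's -x, positive = anticlockwise from above, stops at -1.15 and +1.15. Stays where left. Ticking freely takes about 2 N at the sleeve, driving the wheel 6 to 10 N. Steel bar 26 mm wide, 7 thick (z 126.5 to 133.5), out to 135 mm from the axis, then a round rubber sleeve.
- handle_grip (a point): Centre of the handle's black rubber sleeve, on its axis: 170 mm from the spindle axis, 130 mm above the bench; moves with the handle. The sleeve is 23 to 27 mm thick and runs from 128 to 216 mm from the spindle axis. Nothing lies beneath it above z = 70 mm: fingers may stand either side of it.
- reverser (a joint): Tilt of the reversing pawl and its thumb lever on the handle, rad: 0 = in line with the handle, positive = outer end swung anticlockwise from above. Negative (start) = tighten: handle drives the wheel clockwise, pad down. Positive = loosen: drives anticlockwise, pad up; ticks freely the other way. Over-centre spring; rests at 0.36 (nose between teeth), 0.12 (nose on a tooth) or between, either sign.
- reverser_tab (a point): Centre of the upright steel tab at the thumb lever's outer end, 160 mm above the bench. Tab: 26 mm tall (z 147 to 173), 18 along the lever, 8 thick; 113 mm from the spindle axis, 55 mm from the lever's pin (on the handle, 58 mm from the axis). At rest 6 to 20 mm to one side of the handle's centre line; a sideways push of 1 to 2 N above z = 150 mm flips it.
- pad_face (a point): Centre of the underside of the round pressing pad, 58 mm across, black rubber face, under the press's head. Loosening raises the ram 30 mm per turn of the wheel (1.9 mm a tooth), up to 24 mm; the spring-loaded pad (about 20 N on the boards at the start) leaves the boards after the first 3 mm.
- block: The work, loose: two pine boards glued face to face, 38 mm thick in all, lying across the press's base plate (underside 10 mm above the bench) under the pad, long side along the press's y. Lower board 70 x 210 x 18 mm, upper 70 x 160 x 20 mm. Origin at the centre of the underside. About 0.23 kg.
- block_top (a point): Centre of the top face of the glued boards, 38 mm above their underside, 48 mm above the bench. The gap to open is the height of point pad_face above this point.
There are look-alikes about, which are no part of the job. Of the things that look like the block, the larger one is meant.

How it is judged:
By the outcome, as a careful person would: the job done as asked, in the order asked, and still so for the second after the job is handed in, with the robot touching nothing.
It also fails if it takes over 72 s, if anything falls off the work surface, if the arm or the gripper's body presses on something with over 40 N, if the wrist force passes 120 N, or if a joint passes its speed limit or range.

## Working session

There is one attempt and no reset: what is moved stays moved. The work goes in short steps, Python scripts to look and compute and a tool call to move; the robot and the scene stay as the last step left them, time stands still between calls to the robot, and variables do not carry over. Pictures are saved under pics/ and viewed, at most 10 in all, crops included, and the job is handed in when it is done.

Besides the shell and the picture viewer there is one more tool, called after "Request:" as name(argument=value, ...) on one line, values as JSON. arm_command: Moves the arm, as the interface text tells. Its arguments: {"type":"object","properties":{"rows":{"type":"array","items":{"type":"array","items":{"type":"array","items":{"type":"number"}}}},"jaw":{"type":"number"}},"required":["rows"]}

```bash
mkdir -p pics; cat > h.py <<'E'
import numpy as np, cv2
from cell import ctrl, camera, order
def shot(n,f,crop=None,s=1):
    c=camera(n); im=c["img"]; np.savez(f"/tmp/{n}.npz",K=c["camera_matrix"],k1=c["k1"],T=c["world_to_cam"])
    if crop: x0,y0,x1,y1=crop; im=im[y0:y1,x0:x1]
    im=cv2.resize(im,None,fx=s,fy=s,interpolation=cv2.INTER_CUBIC); cv2.imwrite(f"pics/{f}.png",im[:,:,::-1]); return c
def cal(n): d=np.load(f"/tmp/{n}.npz"); return d["K"],float(d["k1"]),d["T"]
def back(n,uv,z):
    K,k1,T=cal(n); d=cv2.undistortPoints(np.array([[uv]],float),K,np.array([k1,0,0,0.]))[0,0]
    R=T[:3,:3]; o=-R.T@T[:3,3]; r=R.T@np.array([d[0],-d[1],-1]); return o+r*(z-o[2])/r[2]
def proj(n,p):
    K,k1,T=cal(n); q=T[:3,:3]@np.array(p)+T[:3,3]; s=np.array([q[0],-q[1]])/-q[2]; s=s*(1+k1*(s@s)); return (K@np.r_[s,1])[:2]
E
python3 - <<'E'
from h import *
shot("top","t0",None,1.25); shot("side","s0",None,1.25)
o=ctrl.get_obs(); print(o["t"],o["tool_pos"],o["tool_rot"])
for n in("top","side"):
    K,k,T=cal(n); print(n,-T[:3,:3].T@T[:3,3])
E
```

```text
0.1 [ 0.21211232 -0.61366664  0.21759712] [-3.09596482e+00 -5.20027155e-01  6.82562412e-04]
top [ 0.51761293 -0.02164172  0.9612502 ]
side [ 0.64688897 -0.8850417   0.51045627]
```

View pics/t0.png

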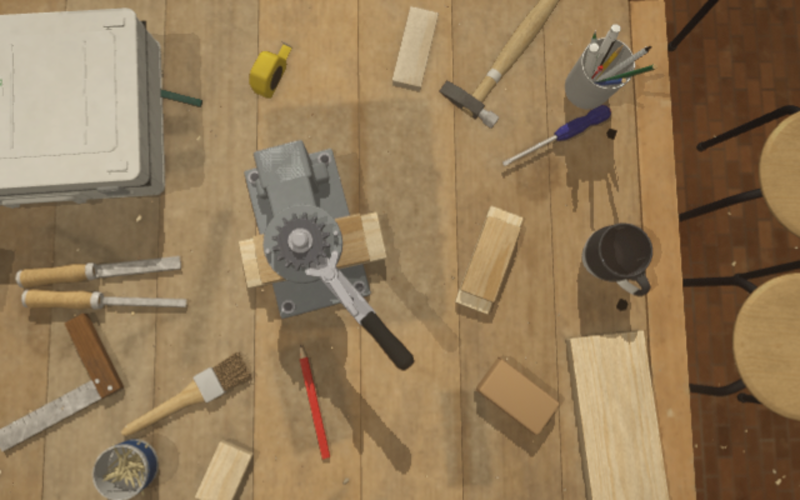

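View pics/s0.png

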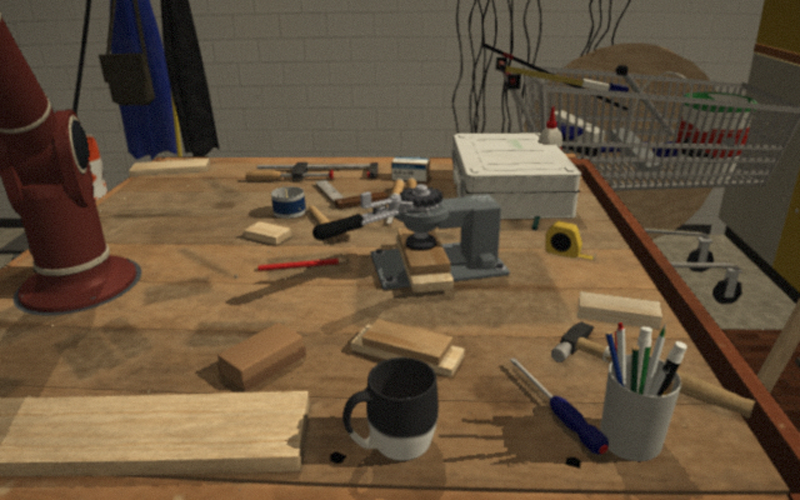

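Top view: the spindle nut is near (300,240) of 800x500 and the sleeve runs from (365,318) to (408,362). The press front points down in the image, towards the robot. I'll enlarge it.

```bash
python3 - <<'E'
from h import *
shot("top","t1",(180,100,350,310),2.85)
cam=[back("top",(x/1.25,y/1.25),z)for x,y,z in((300,238,.161),(388,340,.13),(408,362,.13),(367,319,.13))]
for c in cam: print(c.round(4))
E
```

```text
[0.6246 0.0807 0.161 ]
[ 0.4928 -0.0306  0.13  ]
[ 0.464  -0.0564  0.13  ]
[ 0.5205 -0.0033  0.13  ]
```

View pics/t1.png

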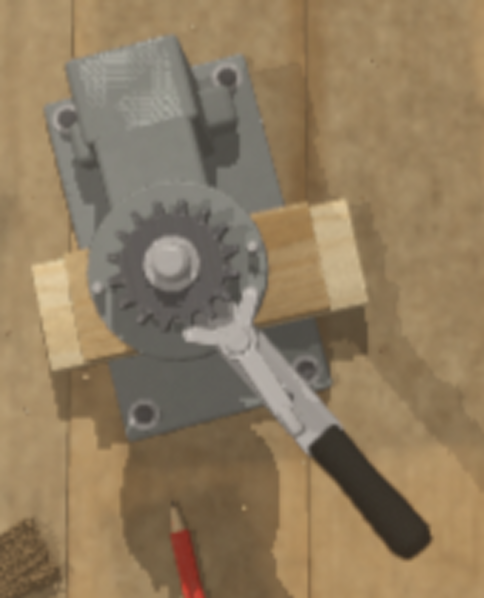

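```bash
python3 - <<'E'
from h import *
c=lambda x,y:(180+x/2.85,100+y/2.85)
S=back("top",c(171,262),.161);print("S",S.round(4), "side nut",proj("side",S)*1.25)
for nm,p,z in(("sl0",(325,440),.13),("sl1",(418,547),.13),("tab?",(292,425),.173),("pin",(240,338),.14),
  ("b1",(243,57),.01),("b2",(330,385),.01),("b3",(45,105),.01),("b4",(126,438),.01)):
    P=back("top",c(*p),z);d=P-S;print(nm,P.round(4),"r",np.hypot(*d[:2]).round(4),"alpha",np.degrees(np.arctan2(-d[1],-d[0])).round(1))
def R(a,r,z): a=np.radians(a);return S[:2].tolist() and [S[0]-r*np.cos(a),S[1]-r*np.sin(a),z]
for a in(38,41):print(a,[((proj("side",R(a,r,z))*1.25).round(),((proj("top",R(a,r,z))-[180,100])*2.85).round()) for r,z in((.128,.13),(.216,.13),(.113,.173))])
shot("side","s1",(230,130,430,250),4)
E
```

```text
S [0.6221 0.0807 0.161 ] side nut [419.38840663 185.11711291]
sl0 [ 0.5219 -0.0041  0.13  ] r 0.1313 alpha 40.2
sl1 [ 0.4602 -0.0567  0.13  ] r 0.2124 alpha 40.3
tab? [0.53  0.013 0.173] r 0.1143 alpha 36.4
pin [0.5806 0.0439 0.14  ] r 0.0555 alpha 41.6
b1 [0.7816 0.0519 0.01  ] r 0.162 alpha 169.8
b2 [ 0.5586 -0.0051  0.01  ] r 0.1068 alpha 53.5
b3 [0.7493 0.185  0.01  ] r 0.1644 alpha -140.6
b4 [0.5255 0.1291 0.01  ] r 0.108 alpha -26.6
38 [(array([357., 219.]), array([315., 441.])), (array([310., 232.]), array([410., 562.])), (array([364., 192.]), array([295., 419.]))]
41 [(array([360., 220.]), array([324., 434.])), (array([313., 234.]), array([425., 549.])), (array([366., 193.]), array([304., 412.]))]
```

View pics/s1.png

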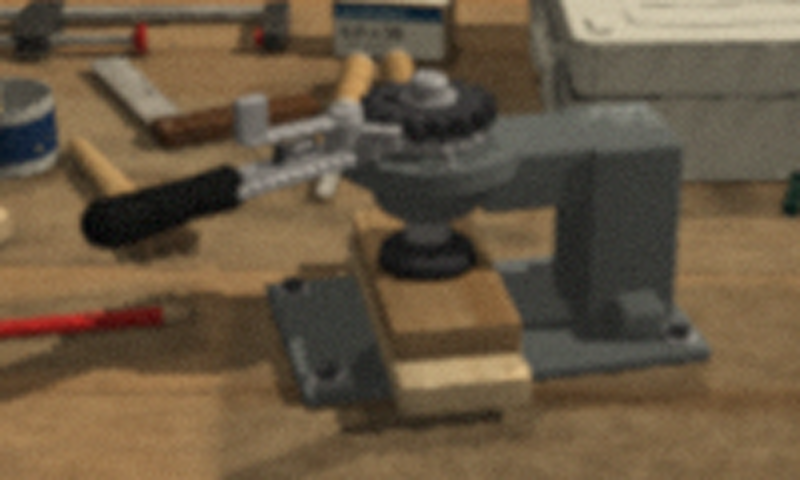

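Geometry agrees with the given sizes: spindle ≈ (0.623, 0.080), press axis at 14.2°, handle at 40.3° (swing ≈ +0.46). The tab is about 9 mm to the clockwise side: top-view crop (292,425), side-view crop (251,97). I'll straddle the tab with the fingers.

Request:
arm_command(rows=[[[0,0,8,0],[0,0,8,0],[32.6,62.1,8,21.5],[32.6,62.1,8,21.5],[32.6,62.1,8,21.5],[32.6,62.1,8,21.5],[32.6,62.1,8,21.5],[32.6,62.1,8,21.5],[32.6,62.1,8,21.5],[32.6,62.1,8,21.5],[32.6,62.1,8,21.5],[32.6,62.1,8,21.5],[32.6,62.1,8,21.5],[32.6,62.1,8,21.5],[32.6,62.1,8,21.5],[32.6,62.1,8,21.5],[32.6,62.1,8,21.5],[32.6,62.1,8,21.5],[32.6,62.1,8,21.5],[32.6,62.1,8,21.5]]], jaw=0.7)

```text
t: 2.2
tool_pos: [0.5379, 0.0045, 0.2986]
tool_rot: [2.948, 1.084, -0.001]
wrist_force: [1.0, -0.5, -0.1]
grip_width: 0.702
gripper_force: 0.0
```

Request:
arm_command(rows=[[[0,0.2,-4,0],[0,0.2,-8,0],[0,0.2,-12,0],[0,0.2,-14.3,0],[0,0.2,-14.3,0],[0,0.2,-14.3,0]]])

```text
t: 2.8
tool_pos: [0.5388, 0.0076, 0.1563]
tool_rot: [2.947, 1.086, 0.001]
wrist_force: [-0.1, 1.3, 0.9]
grip_width: 0.7
gripper_force: 0.0
```

```bash
python3 - <<'E'
from h import *
shot("side","s2",(260,110,380,200),5)
E
```

```text
(no output)
```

View pics/s2.png

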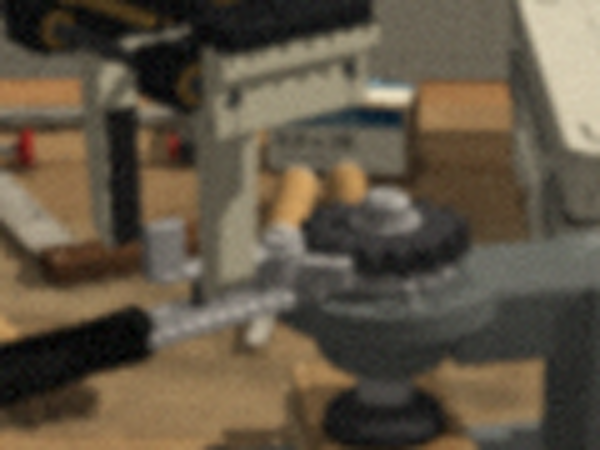

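The tab at (163,250) stands between the two fingers at (120,240) and (230,280). Pushing it anticlockwise.

Request:
arm_command(rows=[[[0.6,-0.75,0,0],[1.0,-1.2,0,0],[1.3,-1.55,0,0],[1.6,-1.9,0,0],[1.9,-2.25,0,0],[2.2,-2.6,0,0],[2.5,-2.95,0,0],[2.8,-3.3,0,0],[2.8,-3.3,0,0],[2.3,-2.7,0,0],[1.0,-1.2,0,0],[1.0,-1.2,0,0]]])

```text
t: 4.05
tool_pos: [0.5465, -0.0003, 0.1558]
tool_rot: [-2.942, -1.095, 0.002]
wrist_force: [0.7, 0.2, 0.3]
grip_width: 0.7
gripper_force: 0.0
```

```bash
python3 - <<'E'
from h import *
shot("side","s3",(260,110,380,200),5)
E
```

```text
(no output)
```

View pics/s3.png

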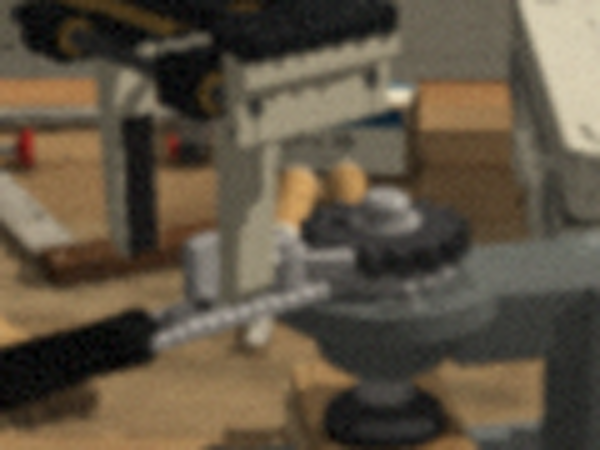

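The tab flipped, from (163,250) to (203,265), and the handle stayed put. Next I'll go up, out and down over the sleeve.

Request:
arm_command(rows=[[[0,0,2,0],[0,0,4.5,0],[0,0,4.5,0],[-2.7,-1.3,4.5,0],[-5.5,-2.7,4.5,0],[-5.5,-2.7,4.5,0],[-5.5,-2.7,1,0],[-5.5,-2.7,-2,0],[-5.5,-2.7,-4.7,0],[-5.5,-2.7,-4.7,0],[-5.5,-2.7,-4.7,0]]])

```text
t: 5.2
tool_pos: [0.4939, -0.0302, 0.1085]
tool_rot: [-2.946, -1.089, 0.0]
wrist_force: [-0.2, -0.0, -0.3]
grip_width: 0.699
gripper_force: 0.0
```

Request:
arm_command(rows=[[[0,0,0,0],[0,0,0,0],[0,0,0,0]]], jaw=0.42)

```text
t: 5.5
tool_pos: [0.4942, -0.0303, 0.1097]
tool_rot: [2.946, 1.089, 0.003]
wrist_force: [-0.5, 0.8, -0.5]
grip_width: 0.487
gripper_force: 0.0
```

```bash
python3 - <<'E'
from h import *
shot("top","t2",(180,100,350,310),2.85)
S=np.array([.623,.080]); f=lambda a:S-.17*np.array([np.cos(np.radians(a)),np.sin(np.radians(a))])
def tab(a0,A):
    print(a0,[[*((f(a)-f(a0))*100).round(1).tolist(),0,round(a-a0,1)] for a in A])
tab(40.3,np.linspace(34,-6,8)); tab(-6,np.linspace(-12,-53,8)); tab(-53,np.linspace(-47,13,11)); tab(13,np.linspace(19,80,11)); tab(80,np.linspace(73,13,9)); tab(13,np.linspace(6,-53,9))
E
```

```text
40.3 [[-1.1, 1.5, 0, np.float64(-6.3)], [-2.0, 2.9, 0, np.float64(-12.0)], [-2.7, 4.5, 0, np.float64(-17.7)], [-3.3, 6.1, 0, np.float64(-23.4)], [-3.7, 7.7, 0, np.float64(-29.2)], [-4.0, 9.4, 0, np.float64(-34.9)], [-4.0, 11.1, 0, np.float64(-40.6)], [-3.9, 12.8, 0, np.float64(-46.3)]]
-6 [[0.3, 1.8, 0, np.float64(-6.0)], [0.7, 3.4, 0, np.float64(-11.9)], [1.3, 5.1, 0, np.float64(-17.7)], [2.1, 6.6, 0, np.float64(-23.6)], [3.1, 8.1, 0, np.float64(-29.4)], [4.1, 9.4, 0, np.float64(-35.3)], [5.3, 10.7, 0, np.float64(-41.1)], [6.7, 11.8, 0, np.float64(-47.0)]]
-53 [[-1.4, -1.1, 0, np.float64(6.0)], [-2.6, -2.4, 0, np.float64(12.0)], [-3.7, -3.8, 0, np.float64(18.0)], [-4.6, -5.3, 0, np.float64(24.0)], [-5.4, -6.9, 0, np.float64(30.0)], [-6.0, -8.6, 0, np.float64(36.0)], [-6.5, -10.3, 0, np.float64(42.0)], [-6.7, -12.1, 0, np.float64(48.0)], [-6.8, -13.9, 0, np.float64(54.0)], [-6.6, -15.6, 0, np.float64(60.0)], [-6.3, -17.4, 0, np.float64(66.0)]]
13 [[0.5, -1.7, 0, np.float64(6.0)], [1.2, -3.4, 0, np.float64(12.1)], [2.0, -5.0, 0, np.float64(18.2)], [3.0, -6.5, 0, np.float64(24.3)], [4.
[... 183 characters left out ...]
, 0, np.float64(60.9)], [13.6, -12.9, 0, np.float64(67.0)]]
80 [[-2.0, 0.5, 0, np.float64(-7.0)], [-4.1, 1.3, 0, np.float64(-14.5)], [-6.1, 2.3, 0, np.float64(-22.0)], [-7.9, 3.6, 0, np.float64(-29.5)], [-9.5, 5.1, 0, np.float64(-37.0)], [-10.9, 6.9, 0, np.float64(-44.5)], [-12.1, 8.8, 0, np.float64(-52.0)], [-13.0, 10.8, 0, np.float64(-59.5)], [-13.6, 12.9, 0, np.float64(-67.0)]]
13 [[-0.3, 2.0, 0, np.float64(-7.0)], [-0.4, 4.2, 0, np.float64(-14.4)], [-0.2, 6.4, 0, np.float64(-21.8)], [0.2, 8.5, 0, np.float64(-29.1)], [1.0, 10.6, 0, np.float64(-36.5)], [2.0, 12.5, 0, np.float64(-43.9)], [3.2, 14.3, 0, np.float64(-51.2)], [4.7, 16.0, 0, np.float64(-58.6)], [6.3, 17.4, 0, np.float64(-66.0)]]
```

View pics/t2.png

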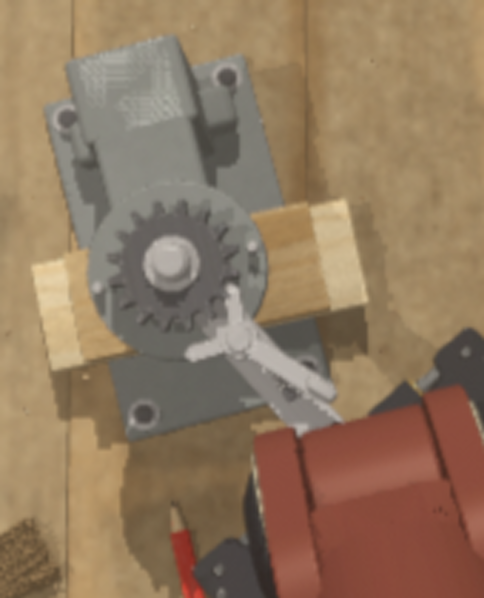

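The tab is now on the anticlockwise side at (322,385), and the gripper is astride the sleeve. Swing back, ticking.

Request:
arm_command(rows=[[[-1.1,1.5,0,-6.3],[-2.0,2.9,0,-12],[-2.7,4.5,0,-17.7],[-3.3,6.1,0,-23.4],[-3.7,7.7,0,-29.2],[-4.0,9.4,0,-34.9],[-4.0,11.1,0,-40.6],[-3.9,12.8,0,-46.3],[-3.9,12.8,0,-46.3]]])

```text
t: 6.45
tool_pos: [0.4545, 0.1003, 0.109]
tool_rot: [-3.137, 0.15, -0.002]
wrist_force: [0.1, -0.6, -0.3]
grip_width: 0.424
gripper_force: 0.0
```

Request:
arm_command(rows=[[[0.3,1.8,0,-6],[0.7,3.4,0,-11.9],[1.3,5.1,0,-17.7],[2.1,6.6,0,-23.6],[3.1,8.1,0,-29.4],[4.1,9.4,0,-35.3],[5.3,10.7,0,-41.1],[6.7,11.8,0,-47],[6.7,11.8,0,-47],[6.7,11.8,0,-47]]])

```text
t: 7.45
tool_pos: [0.5215, 0.2147, 0.1086]
tool_rot: [2.816, -1.391, 0.001]
wrist_force: [-0.0, -1.2, 0.2]
grip_width: 0.42
gripper_force: 0.0
```

Now drive forward.

Request:
arm_command(rows=[[[-1.4,-1.1,0,6],[-2.6,-2.4,0,12],[-3.7,-3.8,0,18],[-4.6,-5.3,0,24],[-5.4,-6.9,0,30],[-6.0,-8.6,0,36],[-6.5,-10.3,0,42],[-6.7,-12.1,0,48],[-6.8,-13.9,0,54],[-6.6,-15.6,0,60],[-6.3,-17.4,0,66]]])

```text
t: 8.55
tool_pos: [0.4605, 0.0437, 0.1099]
tool_rot: [-3.115, -0.375, -0.012]
wrist_force: [3.5, 7.2, -2.4]
grip_width: 0.424
gripper_force: 3.1
```

Request:
arm_command(rows=[[[0.5,-1.7,0,6],[1.2,-3.4,0,12.1],[2.0,-5.0,0,18.2],[3.0,-6.5,0,24.3],[4.2,-7.9,0,30.4],[5.5,-9.1,0,36.5],[7.0,-10.2,0,42.6],[8.5,-11.1,0,48.7],[10.1,-11.9,0,54.8],[11.8,-12.5,0,60.9],[13.6,-12.9,0,67],[13.6,-12.9,0,67]]])

```text
t: 9.75
tool_pos: [0.5941, -0.0877, 0.1085]
tool_rot: [-2.4, -2.026, -0.001]
wrist_force: [-0.8, 1.9, -0.0]
grip_width: 0.422
gripper_force: 0.4
```

```bash
python3 - <<'E'
from h import *
shot("side","s4",(230,130,430,250),4)
E
```

```text
(no output)
```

View pics/s4.png

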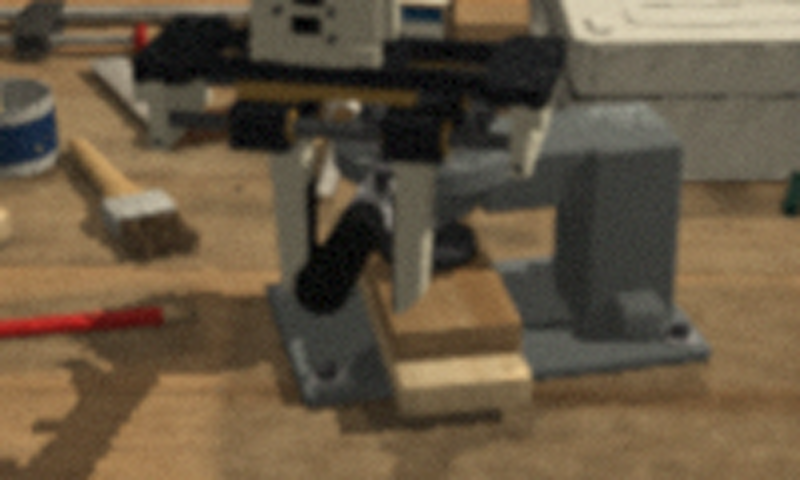

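The drive force was about 8 N, so the wheel is turning. The pad's lower edge rose from about y=275 to y=262. Second cycle.

Request:
arm_command(rows=[[[-2.0,0.5,0,-7],[-4.1,1.3,0,-14.5],[-6.1,2.3,0,-22],[-7.9,3.6,0,-29.5],[-9.5,5.1,0,-37],[-10.9,6.9,0,-44.5],[-12.1,8.8,0,-52],[-13.0,10.8,0,-59.5],[-13.6,12.9,0,-67],[-13.6,12.9,0,-67]]])

```text
t: 10.8
tool_pos: [0.4569, 0.0434, 0.1092]
tool_rot: [3.12, 0.37, 0.001]
wrist_force: [0.1, 0.8, 0.4]
grip_width: 0.42
gripper_force: 0.0
```

Request:
arm_command(rows=[[[-0.3,2.0,0,-7],[-0.4,4.2,0,-14.4],[-0.2,6.4,0,-21.8],[0.2,8.5,0,-29.1],[1.0,10.6,0,-36.5],[2.0,12.5,0,-43.9],[3.2,14.3,0,-51.2],[4.7,16.0,0,-58.6],[6.3,17.4,0,-66],[6.3,17.4,0,-66],[6.3,17.4,0,-66]]])

```text
t: 11.9
tool_pos: [0.5216, 0.2139, 0.1086]
tool_rot: [2.816, -1.391, 0.002]
wrist_force: [0.6, 0.0, 0.2]
grip_width: 0.424
gripper_force: 0.0
```

Request:
arm_command(rows=[[[-1.4,-1.1,0,6],[-2.6,-2.4,0,12],[-3.7,-3.8,0,18],[-4.6,-5.3,0,24],[-5.4,-6.9,0,30],[-6.0,-8.6,0,36],[-6.5,-10.3,0,42],[-6.7,-12.1,0,48],[-6.8,-13.9,0,54],[-6.6,-15.6,0,60],[-6.3,-17.4,0,66]]])

```text
t: 13.0
tool_pos: [0.4608, 0.0432, 0.11]
tool_rot: [-3.115, -0.375, -0.014]
wrist_force: [4.0, 6.9, -1.6]
grip_width: 0.423
gripper_force: 3.1
```

Request:
arm_command(rows=[[[0.5,-1.7,0,6],[1.2,-3.4,0,12.1],[2.0,-5.0,0,18.2],[3.0,-6.5,0,24.3],[4.2,-7.9,0,30.4],[5.5,-9.1,0,36.5],[7.0,-10.2,0,42.6],[8.5,-11.1,0,48.7],[10.1,-11.9,0,54.8],[11.8,-12.5,0,60.9],[13.6,-12.9,0,67],[13.6,-12.9,0,67]]])

```text
t: 14.2
tool_pos: [0.5939, -0.0884, 0.1085]
tool_rot: [-2.4, -2.026, -0.0]
wrist_force: [-1.6, 0.8, 0.0]
grip_width: 0.419
gripper_force: 0.5
```

Request:
arm_command(rows=[[[-0.6,0.1,0,0],[-0.6,0.1,0,0],[-0.6,0.1,0,0],[-0.6,0.1,4,0],[-0.6,0.1,8,0],[-0.6,0.1,12,0],[-0.6,0.1,16,0],[-0.6,0.1,20,0],[-0.6,0.1,20,0],[-10,-15,20,0],[-20,-30,20,0],[-30,-40,20,0],[-36,-50,20,0],[-36,-50,20,0],[-36,-50,20,0],[-36,-50,20,0],[-36,-50,20,0],[-36,-50,20,0],[-36,-50,20,0],[-36,-50,20,0]]], jaw=0.55)

```text
t: 16.2
tool_pos: [0.2694, -0.5368, 0.308]
tool_rot: [-2.402, -2.024, 0.001]
wrist_force: [0.5, -1.2, -0.1]
grip_width: 0.549
gripper_force: 0.0
```

```bash
python3 - <<'E'
from h import *
shot("side","s5",(230,130,430,250),4); shot("top","t5",(180,100,350,310),2.85)
S=np.array([.623,.08])
for z in(.048,.051,.058,.063,.066): print(z,((proj("side",[*S,z])-[230,130])*4).round(1))
E
```

```text
0.048 [423.7 259.1]
0.051 [423.7 254.4]
0.058 [423.7 243.3]
0.063 [423.7 235.4]
0.066 [423.7 230.6]
```

View pics/s5.png

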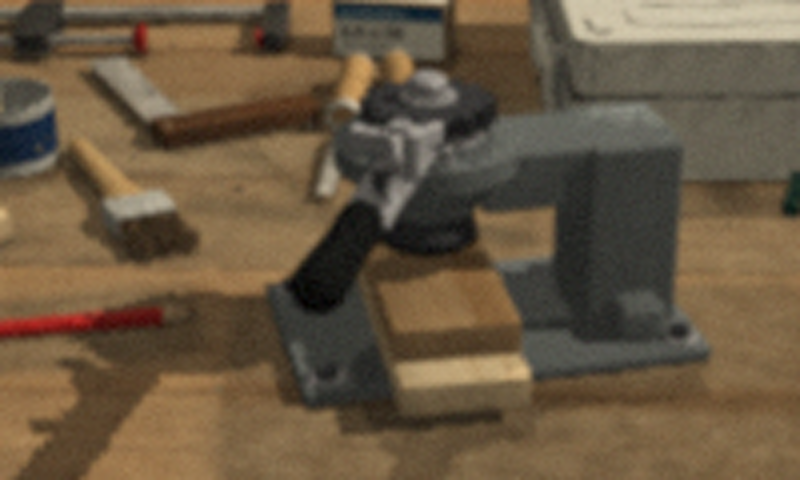

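View pics/t5.png

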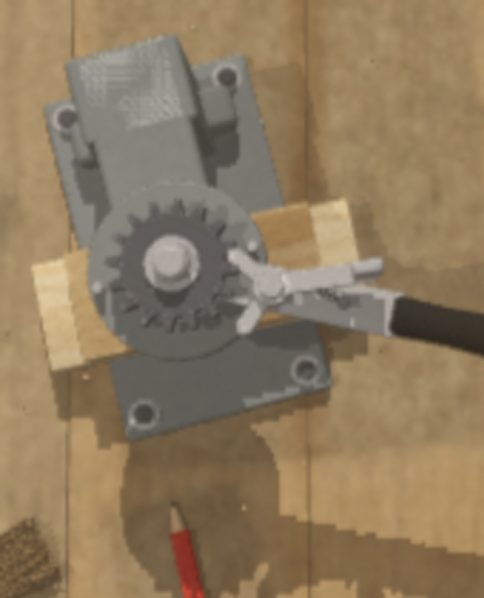

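The pad's lower edge is now at about y=252, up from about 278 at the start. At 1.58 px/mm that is a gap of about 16 mm, which matches the roughly 10 teeth wound. The boards are undisturbed, the lever is on the loosen side and the robot is clear.

```bash
python3 -c "
from cell import order
print(order.sign_off())"
```

```text
the job is handed in; nothing more can be done
None
```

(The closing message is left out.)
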